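# Open the paddle-latched case and put the centring cone in its cup

## Task

The steel centring cone was left out on the bench. Lift the paddle on the grey case to draw back its latch, swing the lid up until it stands open by itself (about upright, or further), then put the cone small end down in the larger of the two tapered cups in the case: lower it in, do not drop it, and leave it sitting straight and fully home. Leave the lid open, the paddle sprung back down, and the other loose things on the bench where they are.

Things in the scene. Friction and masses are not known exactly. Their poses are not given: they have to be found in the camera images.
- case: Grey steel case, fixed: 170 mm deep (x), 200 mm wide (y), 3 mm walls, rim 97 mm and inner floor 18 mm above the bench (12 mm feet). Origin: on the bench under its centre; x points from the front (paddle side, facing the robot) to the hinge side, y to its left, z up. A flat lid covers it, 4 mm thick with a 12 mm deep skirt; a pawl under the lid holds it shut until the paddle is lifted
- lid_hinge (a point): Middle of the lid's hinge line, at case x +85 mm, y 0, z 97.5 mm; the line runs along the case's y axis. Fixed to the case
- lid (a joint): Lid angle: 0 shut, grows as the front edge rises, 1.57 upright, stop at 1.83 rad. Shut, its top is 101.5 mm above the bench; it reaches 176 mm forward of the hinge line, 105 mm to each side. The hinge is stiff: the lid stays at any angle where it is left; about 5 N at the paddle swings it
- paddle (a joint): Paddle angle relative to the lid: 0 lying down, grows as its front end is lifted, stop at 0.6 rad. A light spring (2 to 4 N at the bar) returns it. Above 0.42 rad the pawl is withdrawn and the lid is free. Its pivot line is parallel to the lid hinge: with the lid shut, 105 mm in front of the hinge line and 12 mm above it; it moves with the lid
- paddle_bar (a point): Centre of the round steel cross bar at the front end of the paddle, the part to grip: 12 mm diameter, 36 mm long along case y. Paddle down, it lies 55 mm in front of the pivot line, 22 mm above it, 30 mm above the lid. Best pinched from above on its two flat ends (36 mm apart), so that it turns between the pads as paddle and lid swing. Paddle plate under and behind it: 30 mm wide
- cone_grip (a point): The loose steel centring cone (0.12 to 0.21 kg), standing small end down, 66 mm tall: tapers from 20 mm diameter at the foot to 52 mm at 28 mm height, rim to 32 mm, then a round stem, 22 mm diameter, from 33 to 66 mm, by which it is gripped. This point is on the axis in the stem, 50 mm above the foot; z points up along the axis
- cone_center (a point): Point on the cone's axis half-way up, 33 mm above its foot (17 mm below cone_grip). Between it and the robot a fixed blue parts case stands with its clear lid open, 140 mm high, its edge at least 80 mm from this axis
- cup_large_mouth (a point): Centre of the mouth of the larger tapered cup, fixed upright on the case floor, 20 mm in front of the case's middle and 48 mm to its left or right: mouth 49 mm inside diameter, 52 mm above the bench, with the cone's own taper. Fully home, the cone's foot lies 25 mm below this point, cone_center 8 mm and cone_grip 25 mm above it
- cup_small_mouth (a point): Centre of the mouth of the smaller tapered cup (mouth 30 mm inside diameter, 52 mm above the bench), fixed beside the larger one on the other side; not for this cone
- weight_a: Bystander: steel block 30x50x31 mm on the bench; origin under its centre
- marker_red: Bystander: marker pen lying down, 139 mm long; origin at its underside
- masking_tape: Bystander: roll of tape 92 mm across, 24 mm high, lying flat; origin under its centre
- glue_bottle: Bystander: small standing bottle, 34 mm across, 92 mm high; origin under its centre
- screwdriver: Bystander: screwdriver lying down, 172 mm long; origin at its underside
Things that resemble listed ones, but are neither listed nor needed, are in the scene too. Leave any turquoise look-alike of the part that bears cone_grip alone.

How it is judged (in metres and radians):
On the way, in this order (a step that is already met when the one before it is completed fails the run):
1. the paddle is lifted, so that the pawl is withdrawn (value of joint paddle above 0.4 rad), for 0.05 s.
2. the lid stands open (value of joint lid above 1.3 rad), for 0.2 s.
3. the cone sits in the larger cup (horizontal distance between cone_center and cup_large_mouth below 0.006 m and z of cone_center in the frame of cup_large_mouth below 0.012 m), for 0.2 s.
At the end, for the whole second after the job is handed in: The lid stands open at 1.3 rad (75 degrees) or more, at rest; the paddle is back down (under 0.15 rad); the cone stands in the larger cup, axis within 6 mm of the cup's, upright within 0.12 rad, cone_center at most 12 mm above the mouth (8 mm when home) (all of step 3 and value of joint lid above 1.3 rad and value of joint paddle below 0.15 rad and angle between cone_center's own z axis and vertical below 0.12 rad and velocity of joint lid between -0.05 and 0.05 rad/s); the robot touches nothing.
It fails at once if the cone is dropped (falls freely from more than about 30 mm) (linear speed of cone above 0.75 m/s and contact force between the fingers and cone below 0.1 N).
It fails at once if a bystander is moved by more than 40 mm (distance of any of weight_a, marker_red, masking_tape, glue_bottle, screwdriver from where it was at the start of the episode above 0.04 m).
It also fails if it takes over 58 s, if anything falls off the work surface, if the arm or the gripper's body presses on something with over 40 N, if the wrist force passes 120 N, or if a joint passes its speed limit or range.

## Robot

A 6-joint arm with a two-finger parallel gripper is mounted at the origin on a cart in front of the work surface, level with it; the furniture and walls round the work are solid. World frame = base frame: x ahead of the robot, y to its left, z up, the work surface at z = 0. Lengths are in mm, angles in rad, forces in N, time in s.
With the tool pointing down it reaches from about 325 to 850 mm from the base axis. Payload 4.4 kg.
Tool frame: the origin (TCP) lies on the centre line of the jaws, within the pads' length; the fingertips stand 19 mm ahead of it and the grasp point (between the pads) is the TCP; x points along the fingers, y is the direction in which the jaws open and shut, and the axes are right-handed (so a half turn about x gives the same grasp; the last joint's range is limited). The gripper opens to 94 mm and grips with 3 to 60 N. Pads are 16 mm wide; open, the fingers measure 119 mm over their backs; the gripper's body (75 mm by 177 mm) begins 78 mm behind the grasp point.
Start: joints at [0.963, 0.207, 1.542, -0, 1.393, -0.15], TCP at [254.145, 515.788, 224.447] pointing down, gripper open.
Joint ranges: [-2.73, 2.73], [-0.86, 2.22], [0.23, 2.46], [-1.11, 4.25], [0.08, 2.63], [-2.82, 2.82]. Speed limits (rad/s): [2.79, 2.79, 3.14, 3.14, 3.14, 3.14].

## Interface

Orientations are given as a unit quaternion [x, y, z, w].
In Python, from station import manip, viewer, order gives the robot as it stands.
- The arm moves only by the tool send_rows, never from a script. Its arguments are lists of equal length, an entry for each row: "linear": the shift along the world's x, y, z each as a share of 0.4 m, from -1 to 1, a list of three; "turn": the turn, a rotation vector about the world's x, y, z each as a share of 45 degrees, from -1 to 1, a list of three; "jaw": the opening, from 0 (shut) to 1 (fully open). A call has 1 to 12 rows; each row is the pose to reach, as a shift and turn from the pose measured when the call began; what a row does not reach only later rows make up. A row lasts 1/12 s, in which the tool goes at most 41.7 mm and 7.16 degrees, less where a joint would pass 70% of its speed; a pose out of reach is approached as far as the arm can. A call with a number of a shift or a turn outside -1 to 1 is refused whole. A call with a gripper value outside its range is refused whole. The fingers move at their own pace and stop on an object; "grip_force" is the grip in N (left out, the last holds). Time passes only in rows, so rows that repeat a pose let the fingers close. It gives the time, the measured TCP pose, the force and the opening at its end, in the units of the state.
- manip.sense(): the state, without advancing time (a new reading comes with each control period).
- viewer.capture(name): name is "side" or "top"; returns (picture, depth): 384x512x3 uint8, blue, green, red; 384x512 float32, mm along the optical axis (not along the pixel's ray), 0 where there is no reading.
- viewer.camera_params(name): a dict with "fx", "fy", "cx", "cy" (pixels), "k1" (the pictures are not rectified: a ray, as slopes to the right and down, at radius r is drawn at 1 + k1 r^2 times it, then the intrinsics apply), "cam_to_world" (4x4, takes a point from camera to world coordinates). Camera axes: x right, y down, z forward; pixel columns grow to the right and rows downward; lengths in mm; the calibration is good to about 2 mm. A picture is of the moment at which its call begins. camera_params takes no time and is no camera call.
- order.finish_job(): hands the job in, once; it reports no verdict.
The state is a dict: "t": time; "joint_pos": joint angles; "joint_vel": joint speeds; "effort": joint torques, N m; "eef_pos": TCP position; "tcp_rot": TCP orientation; "ft_force": force on the tool from outside, world axes, zero at the start; "wrist_torque": the same for the moment, N m; "width": finger opening in mm.
Only numpy, scipy, OpenCV 4.12 (cv2) and the standard library are available. Lean on these libraries where they do the work, as an engineer would, in place of code of your own. Each camera call takes 0.05 s, during which the arm holds its last target.

## Working session

There is one attempt and no reset: what is moved stays moved. The work goes in short steps, Python scripts to look and compute and a tool call to move; the robot and the scene stay as the last step left them, time stands still between calls to the robot, and variables do not carry over. Pictures are saved under pics/ and viewed, and the job is handed in when it is done.

Besides the shell and the picture viewer there is one more tool, called after "Request:" in YAML: its name, and indented under it one key for each argument. send_rows: Moves the arm, as the interface text tells. Shift numbers are shares of 0.4 m and turn numbers shares of 45 degrees, none past 1 either way. Its arguments: {"type":"object","properties":{"linear":{"type":"array"},"turn":{"type":"array"},"jaw":{"type":"array"},"grip_force":{"type":"number"}},"required":["linear","turn","jaw"]}

```bash
mkdir -p pics; ls; cat > h.py <<'E'
import numpy as np, cv2, sys
from station import manip, viewer, order
def cap(n,save=None):
    im,d=viewer.capture(n); im=np.array(im); d=np.array(d)
    if save: cv2.imwrite('pics/'+save+'.png',im); np.save('pics/'+save+'.npy',d)
    return im,d
def rays(n,uv):
    p=viewer.camera_params(n); uv=np.atleast_2d(np.asarray(uv,float))
    x=(uv[:,0]-p['cx'])/p['fx']; y=(uv[:,1]-p['cy'])/p['fy']
    xd,yd=x.copy(),y.copy()
    for _ in range(30):
        f=1+p['k1']*(x*x+y*y); x=xd/f; y=yd/f
    T=np.array(p['cam_to_world']); D=np.c_[x,y,np.ones(len(x))]
    return T[:3,3], D@T[:3,:3].T, D
def plane(n,uv,z):
    o,d,_=rays(n,uv); return o+d*((z-o[2])/d[:,2])[:,None]
def pts(n,uv,depth):
    o,d,_=rays(n,uv); uv=np.atleast_2d(uv).astype(int)
    return o+d*depth[uv[:,1],uv[:,0]][:,None]
def cloud(n,depth):
    v,u=np.mgrid[0:depth.shape[0],0:depth.shape[1]]
    uv=np.c_[u.ravel(),v.ravel()]
    return pts(n,uv,depth).reshape(depth.shape+(3,))
def proj(n,P):
    p=viewer.camera_params(n); T=np.linalg.inv(np.array(p['cam_to_world'])); P=np.atleast_2d(P)
    c=P@T[:3,:3].T+T[:3,3]; x=c[:,0]/c[:,2]; y=c[:,1]/c[:,2]; f=1+p['k1']*(x*x+y*y)
    return np.c_[p['fx']*x*f+p['cx'],p['fy']*y*f+p['cy']]
E
python3 - <<'E'
from h import *
np.set_printoptions(precision=3,suppress=True)
for n in ('top','side'):
    cap(n,n+'0'); p=viewer.camera_params(n); print(n,{k:(np.array(v)) for k,v in p.items()})
print(manip.sense())
E
```

```text
pics
top {'fx': array(389.21), 'fy': array(389.21), 'cx': array(255.629), 'cy': array(194.855), 'k1': array(0.025), 'cam_to_world': array([[   0.015,   -0.997,    0.079,  476.112],
       [  -1.   ,   -0.016,   -0.008,  143.051],
       [   0.009,   -0.079,   -0.997, 1377.295],
       [   0.   ,    0.   ,    0.   ,    1.   ]])}
side {'fx': array(410.483), 'fy': array(410.483), 'cx': array(254.71), 'cy': array(193.451), 'k1': array(-0.035), 'cam_to_world': array([[   0.276,    0.66 ,   -0.699, 1448.276],
       [   0.961,   -0.206,    0.184,  -93.719],
       [  -0.022,   -0.722,   -0.691,  957.312],
       [   0.   ,    0.   ,    0.   ,    1.   ]])}
{'t': 0.1, 'joint_pos': array([ 0.962,  0.207,  1.543,  0.   ,  1.393, -0.15 ]), 'joint_vel': array([-0.002, -0.001, -0.002,  0.001, -0.001, -0.001]), 'effort': array([  0.   , -37.186, -28.229,   0.07 ,   0.031,  -0.   ]), 'eef_pos': array([253.771, 515.214, 223.404]), 'tcp_rot': array([ 0.16 ,  0.689, -0.161,  0.688]), 'ft_force': array([0.177, 0.658, 0.085]), 'wrist_torque': array([-0.054, -0.021, -0.025]), 'width': 93.96179480987678}
```

View pics/top0.png

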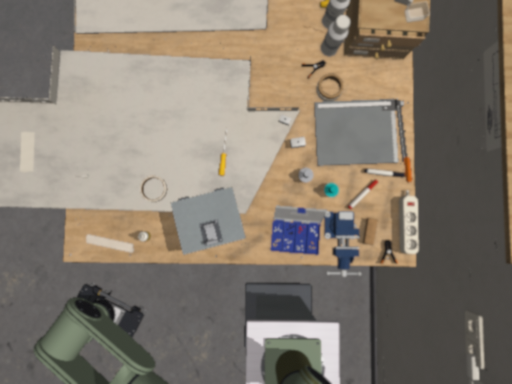

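View pics/side0.png

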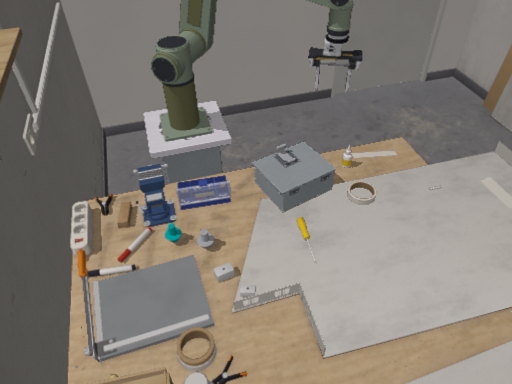

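```bash
python3 - <<'E'
import cv2,numpy as np
im=cv2.imread('pics/top0.png')
cv2.imwrite('pics/a1.png',cv2.resize(im[180:260,160:260],None,fx=8,fy=8,interpolation=cv2.INTER_CUBIC)[:600])
cv2.imwrite('pics/a2.png',cv2.resize(im[160:260,265:365],None,fx=6,fy=6,interpolation=cv2.INTER_CUBIC))
im=cv2.imread('pics/side0.png')
cv2.imwrite('pics/a3.png',cv2.resize(im[140:260,150:350],None,fx=4,fy=4,interpolation=cv2.INTER_CUBIC))
E
```

```text
(no output)
```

View pics/a1.png

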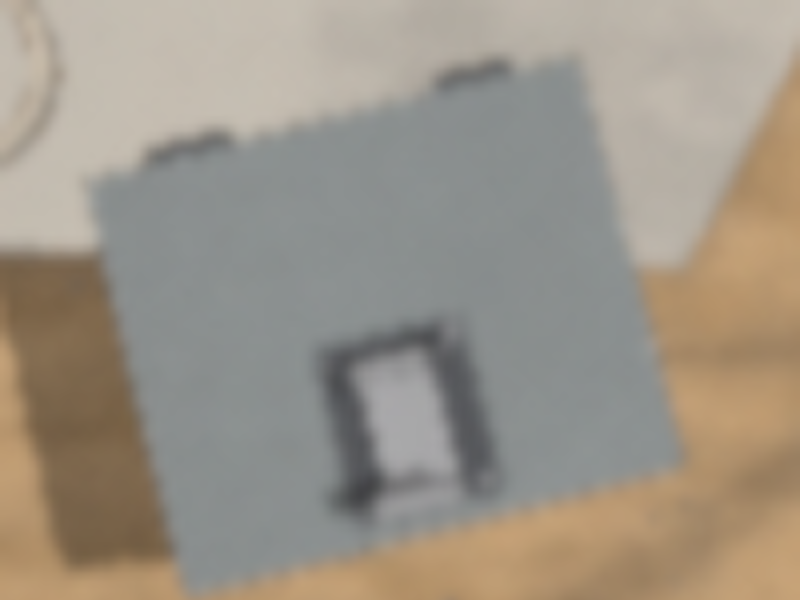

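View pics/a2.png

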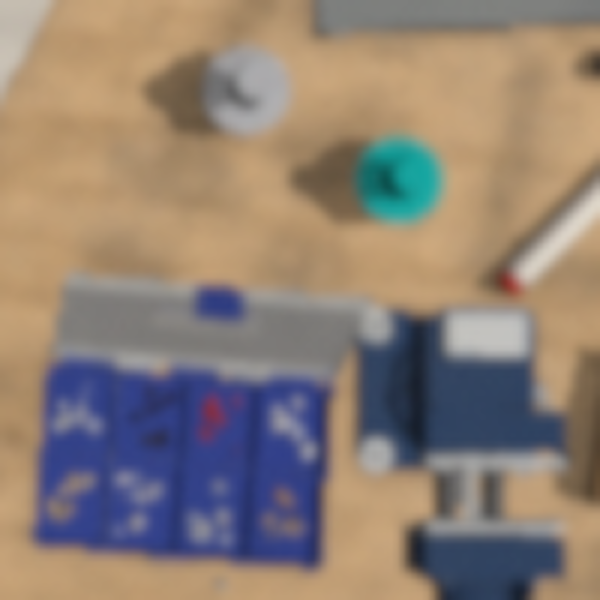

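View pics/a3.png

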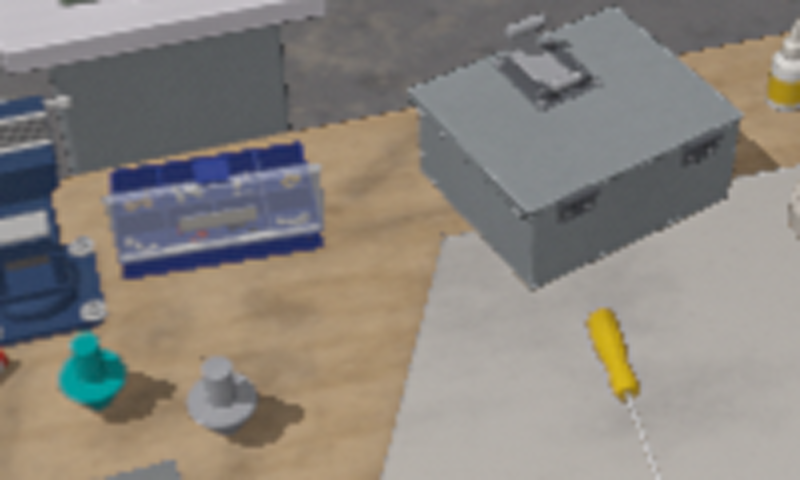

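```bash
cat > m1.py <<'E'
from h import *
np.set_printoptions(precision=1,suppress=True)
im=cv2.imread('pics/top0.png'); dep=np.load('pics/top0.npy'); C=cloud('top',dep)
# lid top by depth
m=((C[...,2]>92)&(C[...,2]<112)).astype(np.uint8); m[:, :160]=0; m[:,260:]=0; m[:180]=0;m[260:]=0
n,l,s,c=cv2.connectedComponentsWithStats(m); print(s,c)
k=1+np.argmax(s[1:,4]); mm=(l==k).astype(np.uint8)
cn=max(cv2.findContours(mm,0,2)[0],key=cv2.contourArea)
r=cv2.minAreaRect(cn); print(r)
z=np.median(C[...,2][mm>0]); print('lid z',z)
# ring contour on the plane
P=plane('top',cn[:,0,:],101.5)[:,:2].astype(np.float32)
r=cv2.minAreaRect(P); print('world rect',r); print(cv2.boxPoints(r))
# colour mask variant
hsv=cv2.cvtColor(im,cv2.COLOR_BGR2HSV)
for nm in('top0',):
    print('cone hsv',hsv[170,300:312],hsv[215,180:190])
# paddle bar / cone clouds
for nm,n,box in(('bar','top',(195,215,230,250)),):
    u0,v0,u1,v1=box; Q=C[v0:v1,u0:u1].reshape(-1,3); Q=Q[Q[:,2]>120]; print(nm,len(Q),Q.mean(0),Q.min(0),Q.max(0))
Q=C[160:190,292:320].reshape(-1,3); 
for a,b in((20,45),(55,80)):
    q=Q[(Q[:,2]>a)&(Q[:,2]<b)]; print('cone',len(q),q.mean(0),(q.min(0)+q.max(0))/2,q.min(0),q.max(0))
ds=np.load('pics/side0.npy'); S=cloud('side',ds)
Q=S[220:255,190:225].reshape(-1,3)
for a,b in((20,45),(55,80)):
    q=Q[(Q[:,2]>a)&(Q[:,2]<b)]; print('cone side',len(q),q.mean(0),(q.min(0)+q.max(0))/2,q.min(0),q.max(0))
Q=S[140:175,265:310].reshape(-1,3);Q=Q[Q[:,2]>122];print('bar side',len(Q),Q.mean(0),Q.min(0),Q.max(0))
E
python3 m1.py
```

```text
[[     0      0    512    384 193184]
 [   170    186     76     68   3424]] [[256.4 191. ]
 [207.2 219.2]]
((207.13400268554688, 218.96554565429688), (55.56382369995117, 64.63998413085938), 75.57923126220703)
lid z 101.56206008871436
world rect ((496.7553405761719, 289.7623291015625), (181.3382110595703, 209.6073760986328), 15.455865859985352)
[[381.4 366.6]
 [437.3 164.6]
 [612.1 212.9]
 [556.2 414.9]]
cone hsv [[ 14  28 137]
 [ 10  10 149]
 [  0   5 156]
 [  0   2 157]
 [150   3 156]
 [150   2 157]
 [150   2 162]
 [120   2 167]
 [  0   2 169]
 [ 10   4 171]
 [ 12  14 176]
 [ 14  36 184]] [[ 90   9 143]
 [ 90   9 144]
 [ 90   7 143]
 [ 90   9 144]
 [ 90   7 143]
 [ 90   9 143]
 [ 90   9 144]
 [ 84   9 145]
 [ 84   9 145]
 [ 83   7 144]]
bar 48 [428.  261.6 213.8] [416.4 143.1 128.8] [ 476.1  287.6 1377.3]
cone 140 [659.7 -42.6  31.9] [672.3 -53.2  32.5] [633.9 -89.1  20.5] [710.7 -17.3  44.6]
cone 36 [657.1 -39.6  64.6] [657.7 -40.4  64.7] [647.2 -51.1  57.2] [668.1 -29.7  72.3]
cone side 162 [664.5 -40.7  33.8] [660.7 -40.5  32.9] [636.2 -65.7  21.9] [685.1 -15.4  43.9]
cone side 53 [660.4 -41.   65.5] [657.5 -40.8  63.6] [646.3 -51.1  56. ] [668.7 -30.4  71.3]
bar side 53 [658.  187.8 321. ] [418.4 -93.7 122.7] [1448.3  289.2  957.3]
```

```bash
cat > m2.py <<'E'
from h import *
np.set_printoptions(precision=1,suppress=True)
R=np.deg2rad(15.46); ex=np.array([np.cos(R),np.sin(R)]); ey=np.array([-np.sin(R),np.cos(R)])
o=np.array([496.76,289.76])
for n,box in(('top',(195,215,230,250)),('side',(262,138,312,180))):
    C=cloud(n,np.load(f'pics/{n}0.npy')); u0,v0,u1,v1=box; Q=C[v0:v1,u0:u1].reshape(-1,3); Q=Q[(Q[:,2]>127)&(Q[:,2]<150)]
    L=np.c_[(Q[:,:2]-o)@ex,(Q[:,:2]-o)@ey,Q[:,2]]; print(n,len(Q)); print(L.mean(0),L.min(0),L.max(0),Q.mean(0))
# edges in image via thresholds of colour: grey lid mask
im=cv2.imread('pics/top0.png'); hsv=cv2.cvtColor(im,cv2.COLOR_BGR2HSV)
m=cv2.inRange(hsv,(75,4,110),(110,40,180)); m[:, :160]=0; m[:,260:]=0; m[:180]=0;m[262:]=0
m=cv2.morphologyEx(m,cv2.MORPH_CLOSE,np.ones((3,3))); cn=max(cv2.findContours(m,0,2)[0],key=cv2.contourArea)
P=plane('top',cn[:,0,:],101.5)[:,:2].astype(np.float32); r=cv2.minAreaRect(P);print(r)
# cone rim in top by saturation
s=hsv[...,1].astype(int); m=((s<25)&(hsv[...,2]>90)).astype(np.uint8); m[:,:290]=0;m[:,322:]=0;m[:160]=0;m[:192][192:]=0; m[192:]=0
cn=max(cv2.findContours(m,0,2)[0],key=cv2.contourArea); (c,rr)=cv2.minEnclosingCircle(cn); print('cone px',c,rr,plane('top',[c],31))
el=cv2.fitEllipse(cn);print(el,plane('top',[el[0]],31))
for n,box in(('top',(292,160,320,190)),('side',(190,220,225,255))):
    C=cloud(n,np.load(f'pics/{n}0.npy')); u0,v0,u1,v1=box; Q=C[v0:v1,u0:u1].reshape(-1,3); Q=Q[(Q[:,2]>60)&(Q[:,2]<70)]; print(n,len(Q),Q.mean(0),(Q.min(0)+Q.max(0))/2)
E
python3 m2.py
```

```text
top 45
[-74.8  -0.4 136.2] [-80.7 -17.7 128.8] [-69.   17.7 142.4] [424.8 269.5 136.2]
side 39
[-72.6  -0.2 135.3] [-81.9 -18.2 130.4] [-67.4  19.3 140.1] [426.8 270.2 135.3]
((495.52728271484375, 290.1567077636719), (170.74122619628906, 200.8968048095703), 15.424141883850098)
cone px (305.4090881347656, 174.81817626953125) 6.837191581726074 [[655.9 -40.1  31. ]]
((305.3685607910156, 174.6947479248047), (12.545930862426758, 13.359018325805664), 69.13217163085938) [[656.3 -39.9  31. ]]
top 33 [657.7 -39.9  64.8] [657.7 -40.8  64.8]
side 45 [659.8 -40.7  66.4] [657.5 -40.8  65.5]
```

```bash
cat > st.py <<'E'
from h import *
from scipy.spatial.transform import Rotation as Ro
np.set_printoptions(precision=3,suppress=True)
YAW=np.deg2rad(15.46)
EX=np.array([np.cos(YAW),np.sin(YAW),0]);EY=np.array([-np.sin(YAW),np.cos(YAW),0])
HINGE=np.array([578.9,312.5,97.5])
def want(yaw,tilt=0):
    "tool down, jaw along (-sin,cos) yaw; either sign chosen nearest; yaw in rad"
    y=np.array([-np.sin(yaw),np.cos(yaw),0]);x=np.array([0,0,-1.])
    return Ro.from_matrix(np.c_[x,y,np.cross(x,y)])
def delta(pos,yaw):
    s=manip.sense(); R=Ro.from_quat(s['tcp_rot'])
    best=None
    for k in(0,np.pi):
        W=want(yaw+k); rv=(W*R.inv()).as_rotvec()
        if best is None or np.linalg.norm(rv)<np.linalg.norm(best): best=rv
    print('t',s['t'],'pos',s['eef_pos'],'f',s['ft_force'],'w',s['width'],'q',s['joint_pos'])
    print('lin',(np.array(pos)-s['eef_pos'])/400,'turn',best/(np.pi/4),'deg',np.rad2deg(best))
def bar(th,ph):
    a=np.arctan2(22,55)+ph; f=105+59.24*np.cos(a); u=12+59.24*np.sin(a)
    F=f*np.cos(th)-u*np.sin(th); U=f*np.sin(th)+u*np.cos(th)
    return HINGE-EX*F+np.array([0,0,U])
E
python3 - <<'E'
from st import *
R=Ro.from_quat(manip.sense()['tcp_rot']).as_matrix(); print(R)
print(bar(0,0)); delta(bar(0,0)+[0,0,90],YAW)
E
```

```text
[[-0.001  0.442  0.897]
 [-0.002  0.897 -0.442]
 [-1.    -0.002 -0.   ]]
[424.686 269.849 131.501]
t 0.1 pos [253.771 515.214 223.404] f [0.177 0.658 0.085] w 93.96179480987678 q [ 0.962  0.207  1.543  0.     1.393 -0.15 ]
lin [ 0.427 -0.613 -0.005] turn [ 0.003 -0.001  0.927] deg [ 0.117 -0.029 41.695]
```

Request:
send_rows:
  linear:
    - [0.04,-0.06,0.02]
    - [0.1,-0.15,0.03]
    - [0.18,-0.26,0.03]
    - [0.26,-0.37,0.02]
    - [0.33,-0.48,0.01]
    - [0.39,-0.56,0]
    - [0.42,-0.6,0]
    - [0.427,-0.613,0]
    - [0.427,-0.613,-0.005]
    - [0.427,-0.613,-0.005]
    - [0.427,-0.613,-0.005]
    - [0.427,-0.613,-0.005]
  turn:
    - [0,0,0.06]
    - [0,0,0.16]
    - [0,0,0.28]
    - [0,0,0.42]
    - [0,0,0.56]
    - [0,0,0.7]
    - [0,0,0.82]
    - [0.003,0,0.9]
    - [0.003,0,0.927]
    - [0.003,0,0.927]
    - [0.003,0,0.927]
    - [0.003,0,0.927]
  jaw: [0.66,0.66,0.66,0.66,0.66,0.66,0.66,0.66,0.66,0.66,0.66,0.66]
  grip_force: 25

```text
t: 1.1
eef_pos: [423.7, 270.9, 221.2]
tcp_rot: [-0.095, 0.701, 0.096, 0.7]
ft_force: [-1.1, 0.3, 0.1]
width: 61.9
```

```bash
python3 - <<'E'
from st import *
delta(bar(0,0)+[0,0,2],YAW)
im,d=cap('top','top1'); im2,d2=cap('side','side1')
cv2.imwrite('pics/b1.png',np.hstack([cv2.resize(im[160:280,150:270],None,fx=3.3,fy=3.3),cv2.resize(im2[80:200,220:340],None,fx=3.3,fy=3.3)]))
E
```

```text
t 1.1 pos [423.745 270.942 221.238] f [-1.083  0.319  0.111] w 61.92514902043038 q [ 0.396  0.056  1.718  0.001  1.369 -1.446]
lin [ 0.002 -0.003 -0.219] turn [-0.    -0.002 -0.002] deg [-0.021 -0.072 -0.073]
```

View pics/b1.png

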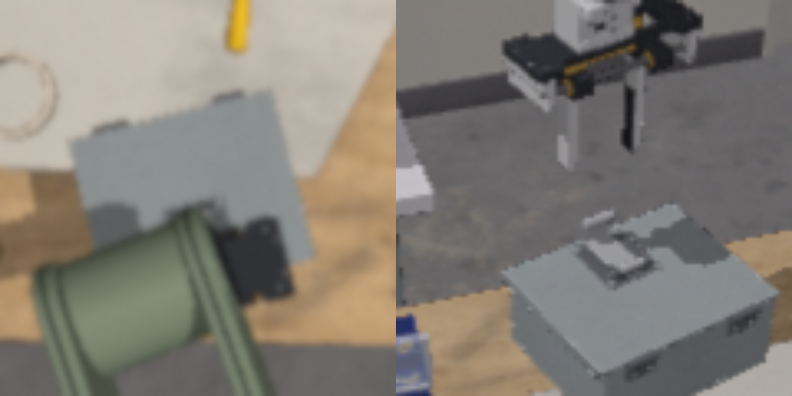

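The gripper hangs squarely over the bar (side crop, about (600,218)), jaws spanning its two ends. I'll lower it and close.

Request:
send_rows:
  linear:
    - [0,-0.001,-0.04]
    - [0.001,-0.002,-0.09]
    - [0.002,-0.003,-0.14]
    - [0.002,-0.003,-0.18]
    - [0.002,-0.003,-0.205]
    - [0.002,-0.003,-0.217]
    - [0.002,-0.003,-0.219]
    - [0.002,-0.003,-0.219]
    - [0.002,-0.003,-0.219]
    - [0.002,-0.003,-0.219]
    - [0.002,-0.003,-0.219]
    - [0.002,-0.003,-0.219]
  turn:
    - [0,0,0]
    - [0,0,0]
    - [0,0,0]
    - [0,0,0]
    - [0,0,0]
    - [0,0,0]
    - [0,0,0]
    - [0,0,0]
    - [0,0,0]
    - [0,0,0]
    - [0,0,0]
    - [0,0,0]
  jaw: [0.64,0.64,0.64,0.64,0.64,0.64,0.64,0.25,0.25,0.25,0.25,0.25]
  grip_force: 25

```text
t: 2.2
eef_pos: [425.0, 271.3, 134.8]
tcp_rot: [-0.094, 0.7, 0.097, 0.701]
ft_force: [-1.1, 4.2, 1.6]
width: 35.9
```

```bash
python3 - <<'E'
from st import *
delta(bar(0,0)+[0,0,2],YAW)
p0=manip.sense()['eef_pos']
L=[(0,.1),(0,.2),(0,.3),(0,.4),(0,.48),(0.02,.52),(.06,.53),(.1,.53),(.15,.53),(.2,.53)]
for t,p in L: print(t,p,(bar(t,p)-bar(0,0))/400)
im2,d2=cap('side','side2')
cv2.imwrite('pics/b2.png',cv2.resize(im2[100:200,220:340],None,fx=5,fy=5))
E
```

```text
t 2.2 pos [424.981 271.313 134.813] f [-1.107  4.248  1.604] w 35.88596774788567 q [ 0.394  0.151  1.805  0.003  1.184 -1.449]
lin [-0.001 -0.004 -0.003] turn [-0.005  0.001 -0.002] deg [-0.209  0.03  -0.092]
0 0.1 [0.006 0.002 0.013]
0 0.2 [0.013 0.004 0.026]
0 0.3 [0.022 0.006 0.038]
0 0.4 [0.031 0.009 0.049]
0 0.48 [0.039 0.011 0.057]
0.02 0.52 [0.047 0.013 0.068]
0.06 0.53 [0.054 0.015 0.083]
0.1 0.53 [0.061 0.017 0.097]
0.15 0.53 [0.07  0.019 0.113]
0.2 0.53 [0.08  0.022 0.129]
```

View pics/b2.png

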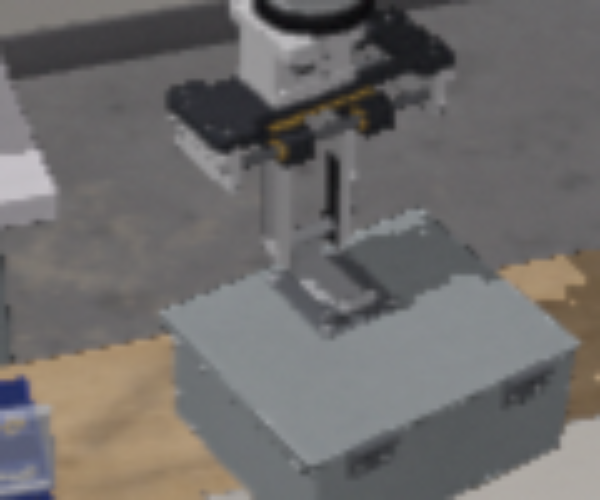

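Request:
send_rows:
  linear:
    - [0.003,0.001,0.007]
    - [0.006,0.002,0.013]
    - [0.01,0.003,0.02]
    - [0.013,0.004,0.026]
    - [0.018,0.005,0.032]
    - [0.022,0.006,0.038]
    - [0.027,0.007,0.044]
    - [0.031,0.009,0.049]
    - [0.036,0.01,0.054]
    - [0.041,0.011,0.059]
    - [0.041,0.011,0.059]
    - [0.041,0.011,0.059]
  turn:
    - [0,0,0]
    - [0,0,0]
    - [0,0,0]
    - [0,0,0]
    - [0,0,0]
    - [0,0,0]
    - [0,0,0]
    - [0,0,0]
    - [0,0,0]
    - [0,0,0]
    - [0,0,0]
    - [0,0,0]
  jaw: [0.25,0.25,0.25,0.25,0.25,0.25,0.25,0.25,0.25,0.25,0.25,0.25]

```text
t: 3.25
eef_pos: [441.2, 275.8, 158.5]
tcp_rot: [-0.094, 0.7, 0.097, 0.701]
ft_force: [-4.5, 2.3, -4.6]
width: 35.8
```

```bash
python3 - <<'E'
from st import *
delta(bar(0,0.5)+[0,1.4,3.],YAW)
s=manip.sense()['eef_pos']
for t in np.arange(0.,1.75,.1): print(round(t,2),(bar(t,.52)+[0,1.4,3.]-s)/400, bar(t,.52))
im2,d2=cap('side','side3')
cv2.imwrite('pics/b3.png',cv2.resize(im2[100:200,220:340],None,fx=5,fy=5))
E
```

```text
t 3.25 pos [441.189 275.82  158.537] f [-4.452  2.314 -4.584] w 35.75273994033937 q [ 0.39   0.155  1.746  0.004  1.24  -1.453]
lin [ 0.     0.    -0.001] turn [-0.005 -0.    -0.002] deg [-0.212 -0.002 -0.096]
0.0 [0.003 0.001 0.001] [442.23  274.701 155.923]
0.1 [0.018 0.005 0.036] [448.534 276.444 169.788]
0.2 [0.037 0.01  0.068] [456.141 278.548 182.93 ]
0.3 [0.059 0.016 0.099] [464.975 280.991 195.219]
0.4 [0.084 0.023 0.127] [474.946 283.749 206.531]
0.5 [0.112 0.031 0.153] [485.957 286.794 216.754]
0.6 [0.142 0.039 0.176] [497.896 290.096 225.785]
0.7 [0.174 0.048 0.195] [510.644 293.622 233.535]
0.8 [0.207 0.057 0.211] [524.075 297.337 239.925]
0.9 [0.242 0.067 0.223] [538.053 301.203 244.893]
1.0 [0.278 0.077 0.232] [552.439 305.182 248.387]
1.1 [0.315 0.087 0.237] [567.09  309.234 250.374]
1.2 [0.352 0.097 0.238] [581.859 313.318 250.834]
1.3 [0.389 0.107 0.236] [596.598 317.395 249.761]
1.4 [0.425 0.118 0.229] [611.16  321.422 247.167]
1.5 [0.461 0.127 0.219] [625.4   325.361 243.078]
1.6 [0.495 0.137 0.205] [639.176 329.171 237.534]
1.7 [0.528 0.146 0.188] [652.349 332.814 230.591]
```

View pics/b3.png

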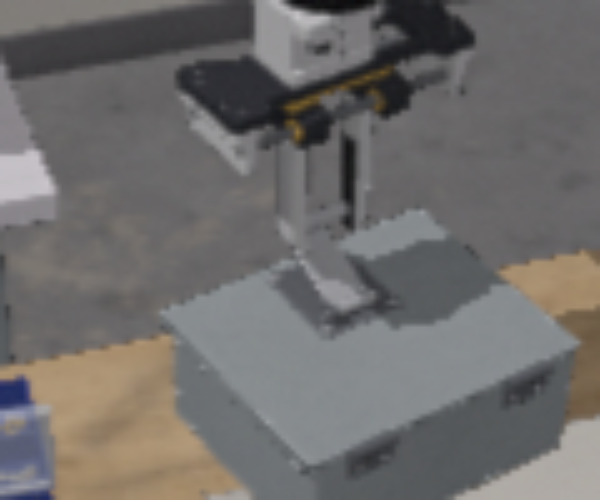

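The paddle is up: its plate tilts visibly, the lid is still shut, and the force is about 6 N. Next I'll swing the lid along the arc.

Request:
send_rows:
  linear:
    - [0.005,0.001,0.007]
    - [0.01,0.003,0.018]
    - [0.018,0.005,0.036]
    - [0.027,0.007,0.052]
    - [0.037,0.01,0.068]
    - [0.048,0.013,0.084]
    - [0.059,0.016,0.099]
    - [0.071,0.019,0.113]
    - [0.084,0.023,0.127]
    - [0.098,0.027,0.141]
    - [0.112,0.031,0.153]
    - [0.112,0.031,0.153]
  turn:
    - [0,0,0]
    - [0,0,0]
    - [0,0,0]
    - [0,0,0]
    - [0,0,0]
    - [0,0,0]
    - [0,0,0]
    - [0,0,0]
    - [0,0,0]
    - [0,0,0]
    - [0,0,0]
    - [0,0,0]
  jaw: [0.25,0.25,0.25,0.25,0.25,0.25,0.25,0.25,0.25,0.25,0.25,0.25]

```text
t: 4.3
eef_pos: [487.3, 288.6, 222.2]
tcp_rot: [-0.094, 0.7, 0.097, 0.702]
ft_force: [-6.7, 1.8, 1.2]
width: 35.7
```

```bash
python3 - <<'E'
from st import *
delta(bar(.5,0.52)+[0,1.4,3.],YAW)
s=manip.sense()['eef_pos']
for t in np.arange(0.5,1.75,.1): print(round(t,2),(bar(t,.52)+[0,1.4,3.]-s)/400)
im2,d2=cap('side','side4')
cv2.imwrite('pics/b4.png',cv2.resize(im2[60:210,200:350],None,fx=4,fy=4))
E
```

```text
t 4.3 pos [487.347 288.6   222.177] f [-6.724  1.82   1.161] w 35.65695870848316 q [ 0.38   0.188  1.569  0.003  1.382 -1.463]
lin [-0.003 -0.001 -0.006] turn [-0.006  0.003 -0.002] deg [-0.254  0.122 -0.092]
0.5 [-0.003 -0.001 -0.006]
0.6 [0.026 0.007 0.017]
0.7 [0.058 0.016 0.036]
0.8 [0.092 0.025 0.052]
0.9 [0.127 0.035 0.064]
1.0 [0.163 0.045 0.073]
1.1 [0.199 0.055 0.078]
1.2 [0.236 0.065 0.079]
1.3 [0.273 0.075 0.076]
1.4 [0.31  0.086 0.07 ]
1.5 [0.345 0.095 0.06 ]
1.6 [0.38  0.105 0.046]
1.7 [0.413 0.114 0.029]
```

View pics/b4.png

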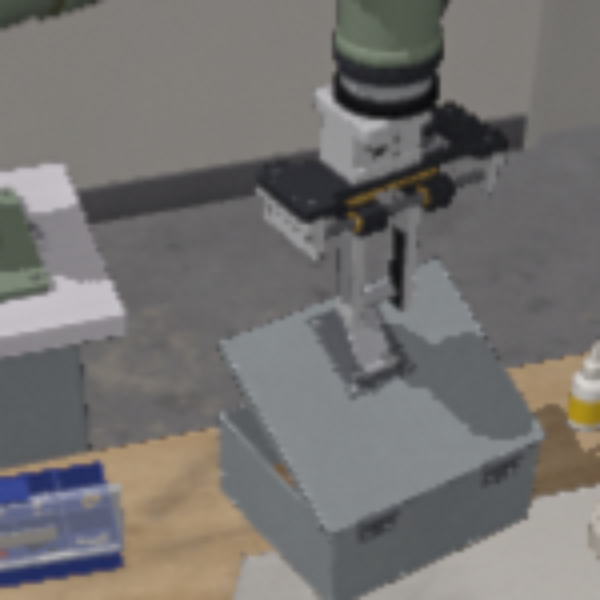

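Request:
send_rows:
  linear:
    - [0.01,0.003,0.006]
    - [0.026,0.007,0.017]
    - [0.042,0.012,0.027]
    - [0.058,0.016,0.036]
    - [0.075,0.02,0.045]
    - [0.092,0.025,0.052]
    - [0.11,0.03,0.059]
    - [0.127,0.035,0.064]
    - [0.145,0.04,0.069]
    - [0.163,0.045,0.073]
    - [0.181,0.05,0.076]
    - [0.199,0.055,0.078]
  turn:
    - [0,0,0]
    - [0,0,0]
    - [0,0,0]
    - [0,0,0]
    - [0,0,0]
    - [0,0,0]
    - [0,0,0]
    - [0,0,0]
    - [0,0,0]
    - [0,0,0]
    - [0,0,0]
    - [0,0,0]
  jaw: [0.25,0.25,0.25,0.25,0.25,0.25,0.25,0.25,0.25,0.25,0.25,0.25]

```text
t: 5.35
eef_pos: [567.3, 310.7, 255.9]
tcp_rot: [-0.094, 0.699, 0.097, 0.702]
ft_force: [-5.6, 1.5, -0.2]
width: 35.2
```

```bash
python3 - <<'E'
from st import *
delta(bar(1.1,0.52)+[0,1.4,3.],YAW)
s=manip.sense()['eef_pos']
for t in np.arange(1.1,1.75,.1): print(round(t,2),(bar(t,.52)+[0,1.4,3.]-s)/400)
im2,d2=cap('side','side5')
cv2.imwrite('pics/b5.png',cv2.resize(im2[60:210,200:350],None,fx=4,fy=4))
E
```

```text
t 5.35 pos [567.29  310.681 255.873] f [-5.572  1.465 -0.204] w 35.24567945206651 q [ 0.366  0.333  1.318  0.003  1.485 -1.477]
lin [-0.    -0.    -0.006] turn [-0.006  0.004 -0.002] deg [-0.263  0.197 -0.101]
1.1 [-0.    -0.    -0.006]
1.2 [ 0.036  0.01  -0.005]
1.3 [ 0.073  0.02  -0.008]
1.4 [ 0.11   0.03  -0.014]
1.5 [ 0.145  0.04  -0.024]
1.6 [ 0.18   0.05  -0.038]
1.7 [ 0.213  0.059 -0.056]
```

View pics/b5.png

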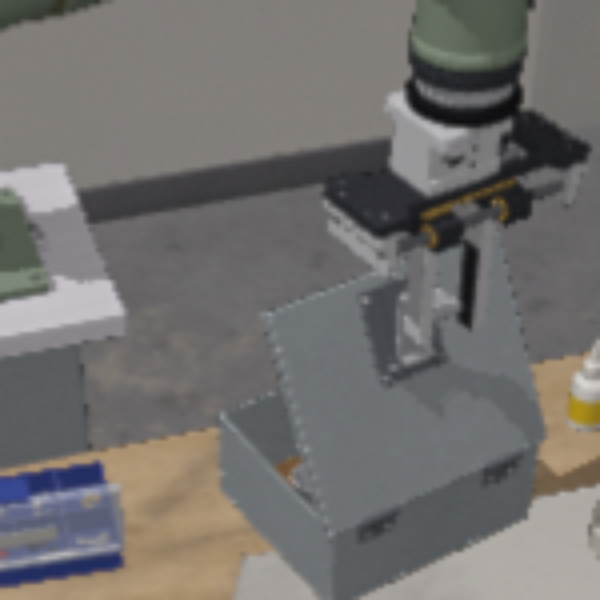

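Request:
send_rows:
  linear:
    - [0.012,0.003,-0.001]
    - [0.03,0.008,-0.001]
    - [0.05,0.014,-0.002]
    - [0.073,0.02,-0.005]
    - [0.092,0.025,-0.008]
    - [0.11,0.03,-0.012]
    - [0.128,0.035,-0.017]
    - [0.145,0.04,-0.022]
    - [0.163,0.045,-0.029]
    - [0.18,0.05,-0.036]
    - [0.196,0.054,-0.045]
    - [0.196,0.054,-0.045]
  turn:
    - [0,0,0]
    - [0,0,0]
    - [0,0,0]
    - [0,0,0]
    - [0,0,0]
    - [0,0,0]
    - [0,0,0]
    - [0,0,0]
    - [0,0,0]
    - [0,0,0]
    - [0,0,0]
    - [0,0,0]
  jaw: [0.25,0.25,0.25,0.25,0.25,0.25,0.25,0.25,0.25,0.25,0.25,0.25]

```text
t: 6.4
eef_pos: [649.7, 333.4, 238.2]
tcp_rot: [-0.093, 0.697, 0.098, 0.704]
ft_force: [0.1, 4.1, 6.1]
width: 33.7
```

```bash
python3 - <<'E'
from st import *
delta(bar(1.65,0.52)+[0,1.4,3.],YAW)
s=manip.sense()['eef_pos']
for p in (.5,.4,.3,.2,.1,0): print(p,(bar(1.65,p)-bar(1.65,.52))/400)
im2,d2=cap('side','side6')
cv2.imwrite('pics/b6.png',cv2.resize(im2[60:210,200:350],None,fx=4,fy=4))
E
```

```text
t 6.4 pos [649.653 333.369 238.167] f [0.109 4.138 6.099] w 33.69607919270996 q [ 0.354  0.52   1.095  0.004  1.514 -1.488]
lin [-0.01  -0.002 -0.002] turn [-0.009  0.013 -0.001] deg [-0.426  0.565 -0.058]
0.5 [-0.002 -0.     0.002]
0.4 [-0.01  -0.003  0.014]
0.3 [-0.02  -0.006  0.025]
0.2 [-0.031 -0.009  0.034]
0.1 [-0.043 -0.012  0.043]
0 [-0.055 -0.015  0.05 ]
```

View pics/b6.png

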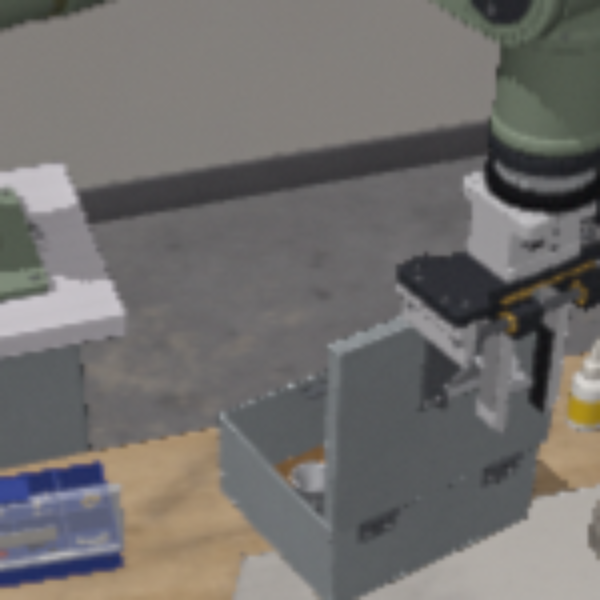

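Request:
send_rows:
  linear:
    - [0,0,0]
    - [0,0,0]
    - [0,0,0]
    - [0,0,0]
    - [0,0,0]
    - [0,0,0]
  turn:
    - [0,0,0]
    - [0,0,0]
    - [0,0,0]
    - [0,0,0]
    - [0,0,0]
    - [0,0,0]
  jaw: [0.7,0.7,0.7,0.7,0.7,0.7]

```text
t: 6.95
eef_pos: [649.1, 332.8, 238.3]
tcp_rot: [-0.094, 0.697, 0.097, 0.704]
ft_force: [0.3, 0.0, -0.2]
width: 65.8
```

```bash
python3 - <<'E'
from st import *
delta([657.5,-40.5,300],0)
im2,d2=cap('side','side7')
C=cloud('side',d2)
u=C[...]; L=C-HINGE; f=-(L@EX); y=L@EY; z=L[...,2]
m=(np.abs(y)<110)&(z>20)&(z<172)&(np.abs(f)<60)&(d2>0)
# back (top) face of lid
q=np.c_[f[m],z[m],y[m]]
k=(np.abs(q[:,2])>60); h=np.polyfit(q[k,1],q[k,0],1); print('lid slope -> angle',np.pi/2-np.arctan(h[0]),h,k.sum())
cv2.imwrite('pics/b7.png',cv2.resize(im2[60:210,200:350],None,fx=4,fy=4))
E
```

```text
t 6.95 pos [649.141 332.84  238.324] f [ 0.27   0.02  -0.168] w 65.79262547508527 q [ 0.354  0.519  1.097  0.003  1.515 -1.488]
lin [ 0.021 -0.933  0.154] turn [-0.007  0.013 -0.345] deg [ -0.306   0.584 -15.505]
lid slope -> angle 1.578420473310617 [-0.008 -2.653] 886
```

View pics/b7.png

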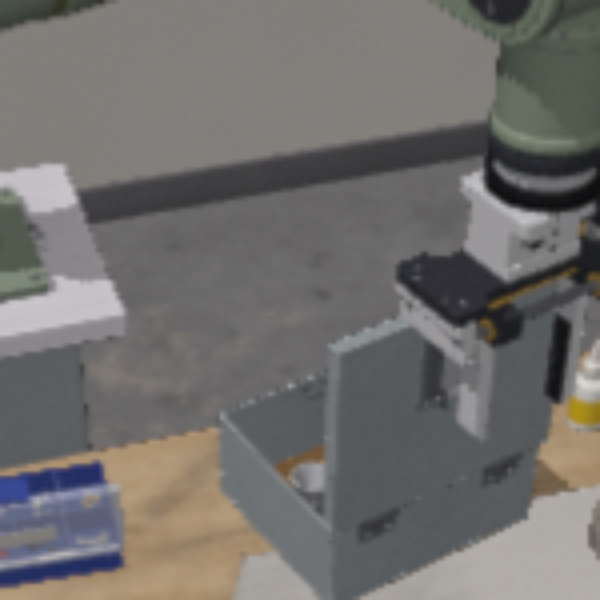

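Request:
send_rows:
  linear:
    - [0,0,0.03]
    - [0,0,0.08]
    - [0,0,0.14]
    - [0,0,0.19]
    - [0,-0.02,0.21]
    - [0,-0.06,0.21]
    - [0.005,-0.13,0.21]
    - [0.01,-0.22,0.21]
    - [0.012,-0.31,0.21]
    - [0.014,-0.4,0.21]
    - [0.016,-0.49,0.21]
    - [0.018,-0.58,0.21]
  turn:
    - [0,0,0]
    - [0,0,0]
    - [0,0,0]
    - [0,0,0]
    - [0,0,0]
    - [0,0,0]
    - [0,0,0]
    - [0,0,-0.05]
    - [0,0,-0.12]
    - [0,0,-0.2]
    - [0,0,-0.28]
    - [0,0,-0.345]
  jaw: [0.7,0.7,0.7,0.7,0.7,0.6,0.6,0.6,0.6,0.6,0.6,0.6]

```text
t: 8.0
eef_pos: [655.0, 97.7, 320.6]
tcp_rot: [0.003, 0.704, -0.0, 0.71]
ft_force: [0.1, 0.8, 0.6]
width: 56.6
```

```bash
python3 - <<'E'
from st import *
delta([657.5,-40.5,170],0)
im2,d2=cap('side','side8')
C=cloud('side',d2)
L=C-HINGE; f=-(L@EX); y=L@EY; z=L[...,2]
m=(np.abs(y)<110)&(z>20)&(z<172)&(np.abs(f)<60)&(d2>0)
q=np.c_[f[m],z[m],y[m]]
k=(np.abs(q[:,2])>60); h=np.polyfit(q[k,1],q[k,0],1); print('lid angle',np.pi/2-np.arctan(h[0]),h,k.sum())
k=(np.abs(q[:,2])<14)&(q[:,0]<-22); print('bar',k.sum(),q[k].mean(0),q[k].min(0),q[k].max(0),bar(1.578,0)-HINGE,(bar(1.578,0)-HINGE)@-EX)
cv2.imwrite('pics/b8.png',cv2.resize(im2[60:260,150:350],None,fx=3,fy=3))
E
```

```text
t 8.0 pos [654.956  97.73  320.632] f [0.074 0.779 0.551] w 56.564657624579915 q [ 0.016  0.336  1.184  0.003  1.613 -1.551]
lin [ 0.006 -0.346 -0.377] turn [-0.004  0.01   0.005] deg [-0.186  0.455  0.23 ]
lid angle 1.5793520828361072 [-0.009 -2.701] 1039
bar 55 [-34.004 165.048   0.193] [-43.405 157.085 -13.016] [-22.11  168.897  13.776] [ 33.881   9.371 159.754] -35.152900521906524
```

View pics/b8.png

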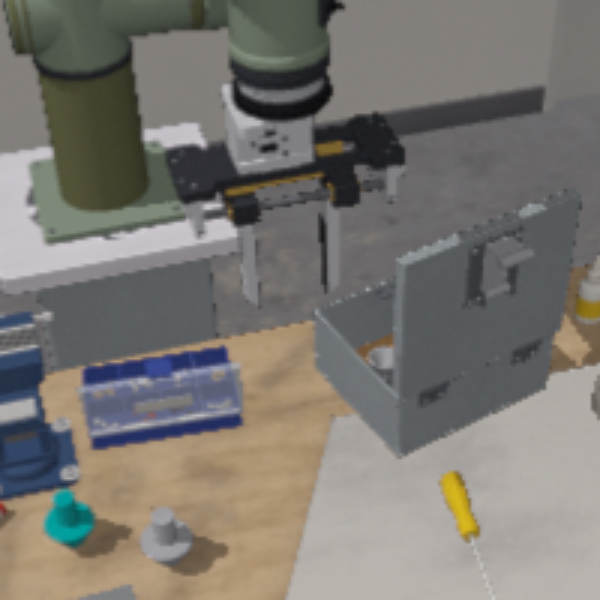

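```bash
python3 - <<'E'
from st import *
im,d=cap('top','top2')
cv2.imwrite('pics/c1.png',cv2.resize(im[170:260,160:280],None,fx=6.5,fy=6.5,interpolation=cv2.INTER_CUBIC))
c=HINGE-85*EX
for s in(1,-1):
    p=c-20*EX+48*s*EY; p[2]=52; print(p,proj('top',p),proj('side',p))
E
```

```text
[464.904 330.774  52.   ] [[196.586 228.235]] [[301.029 168.909]]
[490.494 238.247  52.   ] [[224.106 221.065]] [[277.467 179.154]]
```

View pics/c1.png

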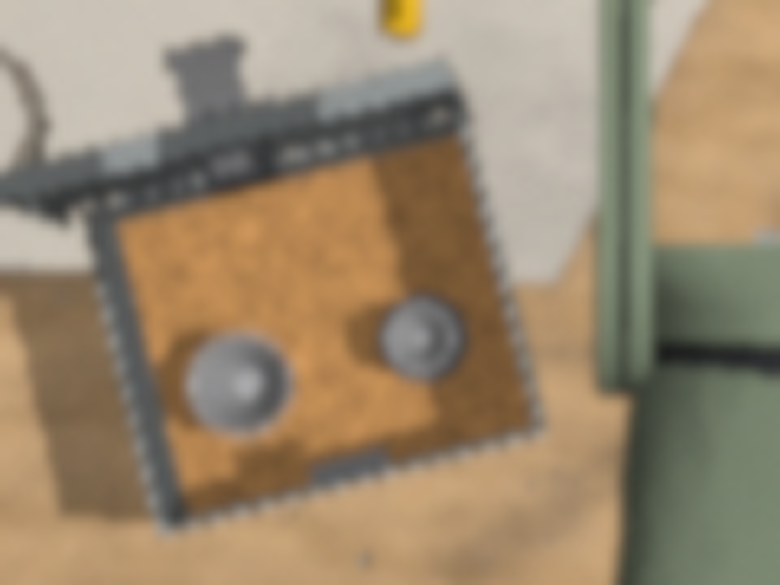

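```bash
python3 - <<'E'
from st import *
im=cv2.imread('pics/top2.png'); 
sc=8; x0,y0=183,214
big=cv2.resize(im[y0:y0+30,x0:x0+30],None,fx=sc,fy=sc,interpolation=cv2.INTER_CUBIC)
h=cv2.cvtColor(big,cv2.COLOR_BGR2HSV); 
for T in(70,90,110):
    m=(h[...,1]<T).astype(np.uint8); n,l,s,c=cv2.connectedComponentsWithStats(m)
    k=l[15*sc,14*sc] or 1+np.argmax(s[1:,4]); mm=(l==k).astype(np.uint8)
    cn=max(cv2.findContours(mm,0,1)[0],key=cv2.contourArea); el=cv2.fitEllipse(cn); px=(np.array(el[0])+.5)/sc-.5+[x0,y0]
    print(T,s[k],px,np.array(el[1])/sc,plane('top',[px],52))
# depth: mouth rim points
d=np.load('pics/top2.npy'); C=cloud('top',d)[y0:y0+30,x0:x0+30].reshape(-1,3)
q=C[(C[:,2]>46)&(C[:,2]<58)]; print(len(q),q.mean(0),(q.min(0)+q.max(0))/2,q.max(0)-q.min(0))
# cup via side depth
d=np.load('pics/side8.npy'); C=cloud('side',d).reshape(-1,3)
r=np.linalg.norm(C[:,:2]-[464.9,330.8],axis=1); q=C[(r<35)&(C[:,2]>46)&(C[:,2]<56)]; print('side',len(q),q.mean(0) if len(q) else '')
# rim of case (z 97): fit
C=cloud('top',np.load('pics/top2.npy')).reshape(-1,3); L=C-(HINGE-85*EX); x=L@EX;y=L@EY;zz=C[:,2]
m=(np.abs(zz-97)<4)&(x>-100)&(x<70)&(np.abs(y)<110)
for nm,k,a in(('left',m&(y>80)&(np.abs(x)<60),y),('right',m&(y<-80)&(np.abs(x)<60),y),('front',m&(x<-75)&(np.abs(y)<80),x)): print(nm,k.sum(),np.median(a[k]),a[k].mean())
E
```

```text
70 [   44    59   132   125 12842] [196.171 228.641] [15.517 16.247] [[463.514 332.136  52.   ]]
90 [   41    55   138   133 14222] [196.235 228.67 ] [16.46  16.978] [[463.42  331.919  52.   ]]
110 [   38    52   143   141 15794] [196.29  228.695] [17.496 17.745] [[463.339 331.732  52.   ]]
84 [462.356 335.41   50.286] [453.822 340.708  51.606] [71.305 71.251 11.185]
side 0 
left 30 98.06865447936917 98.15978144363311
right 30 -98.18542814567516 -98.1334456467027
front 42 -83.46202735285837 -83.4465653050106
```

Request:
send_rows:
  linear:
    - [0.001,-0.06,0]
    - [0.002,-0.14,-0.02]
    - [0.004,-0.22,-0.08]
    - [0.006,-0.29,-0.15]
    - [0.006,-0.33,-0.23]
    - [0.006,-0.344,-0.3]
    - [0.006,-0.346,-0.35]
    - [0.006,-0.346,-0.377]
    - [0.006,-0.346,-0.377]
    - [0.006,-0.346,-0.377]
  turn:
    - [0,0,0]
    - [0,0,0]
    - [0,0.01,0.005]
    - [0,0.01,0.005]
    - [0,0.01,0.005]
    - [0,0.01,0.005]
    - [0,0.01,0.005]
    - [0,0.01,0.005]
    - [0,0.01,0.005]
    - [0,0.01,0.005]
  jaw: [0.55,0.55,0.55,0.55,0.55,0.55,0.55,0.55,0.55,0.55]

```text
t: 8.93
eef_pos: [657.5, -44.3, 169.5]
tcp_rot: [0.002, 0.708, -0.001, 0.707]
ft_force: [-0.3, -0.1, -0.0]
width: 52.0
```

```bash
python3 - <<'E'
from st import *
delta([657.5,-40.5,57],0)
im2,d2=cap('side','side9'); im,d=cap('top','top3')
cv2.imwrite('pics/b9.png',np.hstack([cv2.resize(im2[150:270,130:250],None,fx=3.3,fy=3.3),cv2.resize(im[140:260,250:370],None,fx=3.3,fy=3.3)]))
E
```

```text
t 8.9333 pos [657.463 -44.31  169.469] f [-0.276 -0.06  -0.02 ] w 51.984618577099056 q [-0.199  0.427  1.372  0.001  1.344 -1.766]
lin [ 0.     0.01  -0.281] turn [-0.002 -0.002  0.006] deg [-0.075 -0.068  0.249]
```

View pics/b9.png

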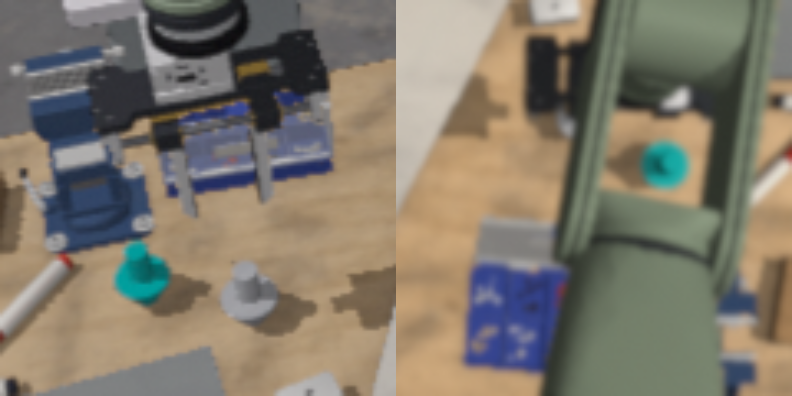

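```bash
python3 - <<'E'
from st import *
delta([657.5,-40.5,57],0)
print(manip.sense()['joint_vel'])
p=np.array([657.5,-40.5,66.]); print(proj('side',p))
# where do fingers lie per side depth
C=cloud('side',np.load('pics/side9.npy')); q=C[(np.abs(C[...,2]-165)<8)&(np.abs(C[...,0]-657)<25)&(np.abs(C[...,1]+44)<55)]; print(len(q),(q.min(0)+q.max(0))/2,q.min(0),q.max(0))
for i in range(2):
    k=q[:,1]<-44 if i else q[:,1]>=-44; print(q[k].mean(0),q[k].min(0),q[k].max(0))
E
```

```text
t 9.0333 pos [659.154 -44.39  172.019] f [0.215 0.626 1.23 ] w 51.558022696807846 q [-0.199  0.425  1.369  0.001  1.344 -1.766]
lin [-0.004  0.01  -0.288] turn [-0.     0.004  0.005] deg [-0.018  0.2    0.228]
[ 0.001 -0.011 -0.011 -0.002 -0.001  0.002]
[[203.565 231.873]]
39 [660.799 -44.377 165.021] [652.9   -82.101 157.085] [668.699  -6.652 172.958]
[664.943 -13.411 164.754] [652.9   -19.143 157.085] [668.699  -6.652 172.958]
[665.207 -76.452 165.344] [663.211 -82.101 160.18 ] [667.508 -71.146 172.256]
```

Request:
send_rows:
  linear:
    - [-0.004,0.01,-0.02]
    - [-0.004,0.01,-0.06]
    - [-0.004,0.01,-0.11]
    - [-0.004,0.01,-0.16]
    - [-0.004,0.01,-0.21]
    - [-0.004,0.01,-0.25]
    - [-0.004,0.01,-0.278]
    - [-0.004,0.01,-0.288]
    - [-0.004,0.01,-0.288]
    - [-0.004,0.01,-0.288]
  turn:
    - [0,0,0]
    - [0,0.002,0.004]
    - [0,0.002,0.004]
    - [0,0.002,0.004]
    - [0,0.002,0.004]
    - [0,0.002,0.004]
    - [0,0.002,0.004]
    - [0,0.002,0.004]
    - [0,0.002,0.004]
    - [0,0.002,0.004]
  jaw: [0.55,0.55,0.55,0.55,0.55,0.55,0.55,0.55,0.55,0.55]

```text
t: 9.87
eef_pos: [658.4, -40.3, 57.9]
tcp_rot: [0.0, 0.706, -0.0, 0.708]
ft_force: [-0.4, -0.6, 0.1]
width: 51.6
```

```bash
python3 - <<'E'
from st import *
im2,d2=cap('side','side10')
delta([657.5,-40.5,56],0)
cv2.imwrite('pics/b10.png',cv2.resize(im2[170:260,160:250],None,fx=6,fy=6))
E
```

```text
t 9.9167 pos [658.787 -40.461  58.372] f [-1.135  0.266 -0.245] w 51.79022279031177 q [-0.193  0.545  1.449  0.001  1.144 -1.763]
lin [-0.003 -0.    -0.006] turn [0.    0.006 0.001] deg [0.011 0.267 0.039]
```

View pics/b10.png

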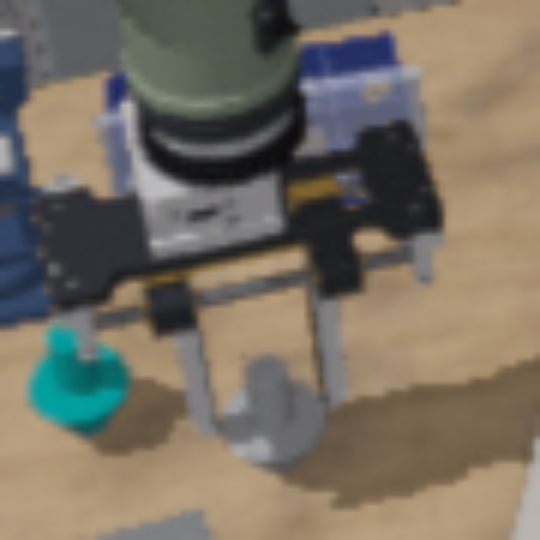

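The fingers straddle the grey stem at about (265,390) in the crop. I'll nudge down and close.

Request:
send_rows:
  linear:
    - [-0.003,0,-0.004]
    - [-0.003,0,-0.005]
    - [-0.003,0,-0.005]
    - [-0.003,0,-0.005]
    - [-0.003,0,-0.005]
    - [-0.003,0,-0.005]
    - [-0.003,0,-0.005]
    - [-0.003,0,-0.005]
    - [-0.003,0,-0.005]
  turn:
    - [0,0.004,0]
    - [0,0.004,0]
    - [0,0.004,0]
    - [0,0.004,0]
    - [0,0.004,0]
    - [0,0.004,0]
    - [0,0.004,0]
    - [0,0.004,0]
    - [0,0.004,0]
  jaw: [0.55,0.55,0.1,0.1,0.1,0.1,0.1,0.1,0.1]
  grip_force: 30

```text
t: 10.67
eef_pos: [657.6, -40.5, 56.4]
tcp_rot: [0.0, 0.707, -0.0, 0.708]
ft_force: [0.1, 0.0, 0.5]
width: 21.0
```

Request:
send_rows:
  linear:
    - [0,0,0]
    - [0,0,0.02]
    - [0,0,0.06]
    - [0,0,0.12]
    - [0,0,0.2]
    - [0,0,0.28]
    - [0,0,0.37]
    - [0,0,0.45]
    - [0,0,0.51]
    - [0,0,0.55]
    - [0,0,0.55]
    - [0,0,0.55]
  turn:
    - [0,0,0]
    - [0,0,0]
    - [0,0,0]
    - [0,0,0]
    - [0,0,0]
    - [0,0,0]
    - [0,0,0]
    - [0,0,0]
    - [0,0,0]
    - [0,0,0]
    - [0,0,0]
    - [0,0,0]
  jaw: [0.1,0.1,0.1,0.1,0.1,0.1,0.1,0.1,0.1,0.1,0.1,0.1]

```text
t: 11.67
eef_pos: [658.0, -40.5, 277.5]
tcp_rot: [0.0, 0.706, -0.0, 0.708]
ft_force: [-0.7, 0.1, -1.8]
width: 21.1
```

```bash
python3 - <<'E'
from st import *
im2,d2=cap('side','side11')
delta([464.8,331,230],YAW)
s=manip.sense()['eef_pos']
cv2.imwrite('pics/b11.png',cv2.resize(im2[80:230,130:280],None,fx=4,fy=4))
C=cloud('side',d2); q=C[(np.abs(C[...,0]-s[0])<40)&(np.abs(C[...,1]-s[1])<35)&(C[...,2]>s[2]-75)&(C[...,2]<s[2]-20)]
for z in range(-70,-20,8):
    k=q[np.abs(q[:,2]-s[2]-z)<4]; print(z,len(k),k.mean(0)-s if len(k) else '',np.ptp(k[:,1]) if len(k) else '',(k[:,1].min()+k[:,1].max())/2-s[1] if len(k) else '', k[:,0].max()-s[0] if len(k) else '')
E
```

```text
t 11.7167 pos [656.995 -40.35  275.402] f [-0.304  0.344 -2.047] w 20.800291507947744 q [-0.193  0.351  1.255  0.     1.535 -1.763]
lin [-0.48   0.928 -0.114] turn [-0.     0.     0.344] deg [-0.004  0.005 15.499]
-70 0    
-62 0    
-54 1 [ 11.971  -2.11  -51.009] 0.0 -2.1095147395225524 11.970882397325454
-46 10 [ 13.112  -0.371 -45.802] 18.53568525906089 0.001597782370431844 15.468829116303937
-38 8 [ 17.43   -5.287 -37.084] 22.224213373903602 -4.8304349982974415 19.861409864438883
-30 15 [ 21.404  -1.862 -29.472] 33.11823824625871 -1.6628914327923212 24.930067124202196
-22 79 [ 14.904  -0.993 -21.846] 50.58926391318079 -0.4617588346205892 27.578670225580595
```

View pics/b11.png

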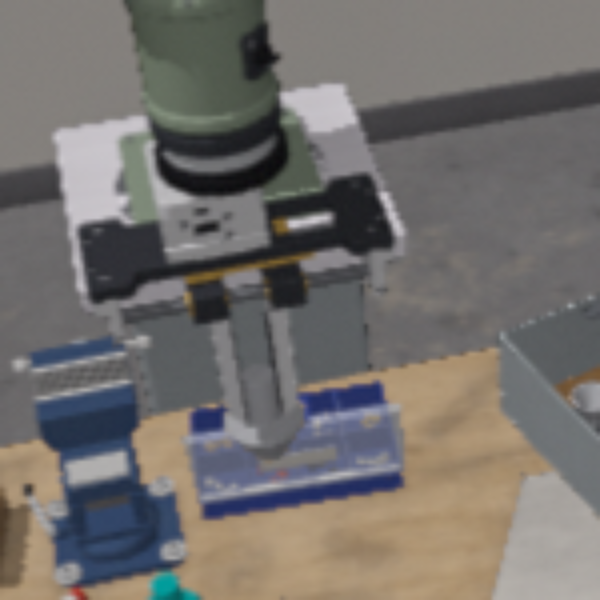

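Request:
send_rows:
  linear:
    - [-0.03,0,0]
    - [-0.09,0,0]
    - [-0.17,0.01,0]
    - [-0.26,0.03,0]
    - [-0.34,0.08,0]
    - [-0.41,0.14,0]
    - [-0.45,0.22,0]
    - [-0.47,0.3,0]
    - [-0.48,0.38,0]
    - [-0.48,0.46,0]
    - [-0.48,0.53,0]
    - [-0.48,0.58,0]
  turn:
    - [0,0,0]
    - [0,0,0]
    - [0,0,0]
    - [0,0,0]
    - [0,0,0.04]
    - [0,0,0.08]
    - [0,0,0.13]
    - [0,0,0.18]
    - [0,0,0.24]
    - [0,0,0.29]
    - [0,0,0.33]
    - [0,0,0.344]
  jaw: [0.1,0.1,0.1,0.1,0.1,0.1,0.1,0.1,0.1,0.1,0.1,0.1]

```text
t: 12.72
eef_pos: [462.9, 193.6, 272.8]
tcp_rot: [-0.096, 0.702, 0.096, 0.699]
ft_force: [-0.5, -0.4, -1.1]
width: 21.7
```

```bash
python3 - <<'E'
from st import *
delta([464.8,331,180],YAW)
E
```

```text
t 12.7167 pos [462.938 193.644 272.774] f [-0.485 -0.353 -1.123] w 21.656469034859796 q [ 0.223  0.017  1.651  0.001  1.478 -1.62 ]
lin [ 0.005  0.343 -0.232] turn [ 0.    -0.006 -0.003] deg [ 0.011 -0.269 -0.149]
```

Request:
send_rows:
  linear:
    - [0.001,0.04,0]
    - [0.002,0.1,0]
    - [0.003,0.17,0]
    - [0.004,0.24,0]
    - [0.005,0.3,-0.02]
    - [0.005,0.335,-0.07]
    - [0.005,0.343,-0.13]
    - [0.005,0.343,-0.19]
    - [0.005,0.343,-0.225]
    - [0.005,0.343,-0.232]
    - [0.005,0.343,-0.232]
    - [0.005,0.343,-0.232]
  turn:
    - [0,0,0]
    - [0,0,0]
    - [0,-0.002,0]
    - [0,-0.004,0]
    - [0,-0.004,-0.002]
    - [0,-0.004,-0.002]
    - [0,-0.004,-0.002]
    - [0,-0.004,-0.002]
    - [0,-0.004,-0.002]
    - [0,-0.004,-0.002]
    - [0,-0.004,-0.002]
    - [0,-0.004,-0.002]
  jaw: [0.1,0.1,0.1,0.1,0.1,0.1,0.1,0.1,0.1,0.1,0.1,0.1]

```text
t: 13.72
eef_pos: [464.7, 330.6, 179.5]
tcp_rot: [-0.096, 0.702, 0.095, 0.7]
ft_force: [0.4, 0.3, -0.8]
width: 20.7
```

```bash
python3 - <<'E'
from st import *
delta([464.8,331,180],YAW)
im2,d2=cap('side','side12');im,d=cap('top','top12')
delta([464.8,331,180],YAW)
cv2.imwrite('pics/b12.png',np.hstack([cv2.resize(im2[60:210,220:370],None,fx=2.6,fy=2.6),cv2.resize(im[140:290,130:280],None,fx=2.6,fy=2.6)]))
E
```

```text
t 13.7167 pos [464.726 330.631 179.498] f [ 0.362  0.294 -0.772] w 20.74295148097711 q [ 0.466  0.239  1.599  0.001  1.307 -1.375]
lin [0.    0.001 0.001] turn [ 0.001 -0.003 -0.001] deg [ 0.041 -0.149 -0.05 ]
t 13.8167 pos [465.759 331.091 181.152] f [ 0.07  -0.219 -1.271] w 21.279772708039765 q [ 0.466  0.237  1.597  0.001  1.307 -1.375]
lin [-0.002 -0.    -0.003] turn [-0.001  0.    -0.001] deg [-0.045  0.021 -0.044]
```

View pics/b12.png

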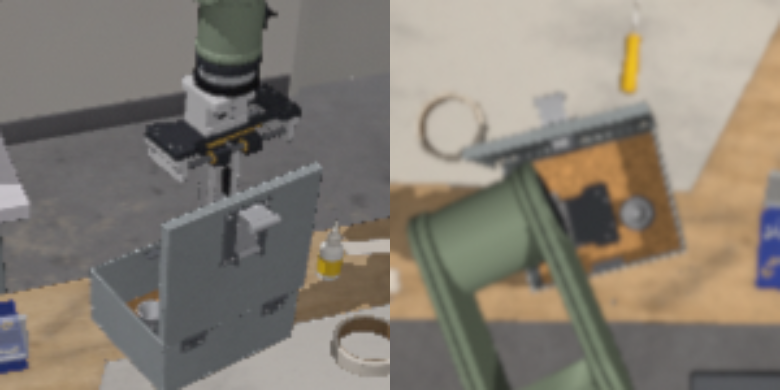

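Request:
send_rows:
  linear:
    - [0,0,-0.015]
    - [0,0,-0.04]
    - [0,0,-0.07]
    - [0,0,-0.1]
    - [0,0,-0.13]
    - [0,0,-0.16]
    - [0,0,-0.18]
    - [0,0,-0.195]
    - [-0.001,0,-0.2]
    - [-0.001,0,-0.2]
    - [-0.001,0,-0.2]
  turn:
    - [0,0,0]
    - [0,0,0]
    - [0,0,0]
    - [0,0,0]
    - [0,0,0]
    - [0,0,0]
    - [0,0,0]
    - [0,0,0]
    - [0,0,0]
    - [0,0,0]
    - [0,0,0]
  jaw: [0.1,0.1,0.1,0.1,0.1,0.1,0.1,0.1,0.1,0.1,0.1]

```text
t: 14.73
eef_pos: [465.7, 331.3, 101.5]
tcp_rot: [-0.095, 0.7, 0.096, 0.701]
ft_force: [1.5, 0.3, -1.3]
width: 21.0
```

```bash
python3 - <<'E'
from st import *
delta([464.8,331,90],YAW)
E
```

```text
t 14.7333 pos [465.683 331.289 101.474] f [ 1.529  0.281 -1.329] w 20.96912055634642 q [ 0.467  0.328  1.662  0.001  1.15  -1.375]
lin [-0.002 -0.001 -0.029] turn [-0.001  0.001 -0.001] deg [-0.063  0.059 -0.047]
```

Request:
send_rows:
  linear:
    - [-0.002,0,-0.006]
    - [-0.002,0,-0.012]
    - [-0.002,0,-0.018]
    - [-0.002,0,-0.024]
    - [-0.002,0,-0.029]
    - [-0.002,0,-0.034]
    - [-0.002,0,-0.034]
    - [-0.002,0,-0.034]
  turn:
    - [0,0,0]
    - [0,0,0]
    - [0,0,0]
    - [0,0,0]
    - [0,0,0]
    - [0,0,0]
    - [0,0,0]
    - [0,0,0]
  jaw: [0.1,0.1,0.1,0.1,0.1,0.1,0.1,0.1]

```text
t: 15.4
eef_pos: [464.8, 331.2, 87.7]
tcp_rot: [-0.095, 0.7, 0.096, 0.701]
ft_force: [-0.8, -0.3, -1.1]
width: 20.8
```

Request:
send_rows:
  linear:
    - [0,0,-0.003]
    - [0,0,-0.006]
    - [0,0,-0.009]
    - [0,0,-0.011]
    - [0,0,-0.011]
  turn:
    - [0,0,0]
    - [0,0,0]
    - [0,0,0]
    - [0,0,0]
    - [0,0,0]
  jaw: [0.1,0.1,0.1,0.1,0.1]

```text
t: 15.82
eef_pos: [464.8, 331.7, 83.6]
tcp_rot: [-0.095, 0.7, 0.096, 0.701]
ft_force: [0.3, 1.5, 1.0]
width: 21.1
```

Request:
send_rows:
  linear:
    - [0,0,-0.003]
    - [0,0,-0.006]
    - [0,0,-0.006]
    - [0,0,-0.006]
  turn:
    - [0,0,0]
    - [0,0,0]
    - [0,0,0]
    - [0,0,0]
  jaw: [0.1,0.1,0.1,0.1]

```text
t: 16.15
eef_pos: [465.1, 332.0, 83.3]
tcp_rot: [-0.095, 0.7, 0.096, 0.701]
ft_force: [-4.4, -1.4, 10.4]
width: 20.7
```

Request:
send_rows:
  linear:
    - [0,0,0.001]
    - [0,0,0.001]
    - [0,0,0.001]
    - [0,0,0.001]
  turn:
    - [0,0,0]
    - [0,0,0]
    - [0,0,0]
    - [0,0,0]
  jaw: [0.1,0.1,0.1,0.1]
  grip_force: 4

```text
t: 16.48
eef_pos: [465.1, 332.0, 83.5]
tcp_rot: [-0.095, 0.7, 0.096, 0.701]
ft_force: [-0.3, 0.1, -0.3]
width: 21.3
```

Request:
send_rows:
  linear:
    - [0,0,0]
    - [0,0,0]
    - [0,0,0]
    - [0,0,0]
    - [0,0,0]
    - [0,0,0]
  turn:
    - [0,0,0]
    - [0,0,0]
    - [0,0,0]
    - [0,0,0]
    - [0,0,0]
    - [0,0,0]
  jaw: [0.26,0.3,0.36,0.42,0.45,0.45]

```text
t: 16.98
eef_pos: [465.1, 331.9, 83.5]
tcp_rot: [-0.095, 0.7, 0.096, 0.701]
ft_force: [0.2, 1.1, 0.0]
width: 42.1
```

Request:
send_rows:
  linear:
    - [0,0,0.01]
    - [0,0,0.04]
    - [0,0,0.1]
    - [0,0,0.18]
    - [0,0,0.27]
    - [0,0,0.36]
    - [0,0,0.44]
    - [0,0,0.5]
    - [0,-0.02,0.53]
    - [0,-0.07,0.53]
    - [0,-0.14,0.53]
    - [0,-0.22,0.53]
  turn:
    - [0,0,0]
    - [0,0,0]
    - [0,0,0]
    - [0,0,0]
    - [0,0,0]
    - [0,0,0]
    - [0,0,0]
    - [0,0,0]
    - [0,0,0]
    - [0,0,0]
    - [0,0,0]
    - [0,0,0]
  jaw: [0.45,0.45,0.45,0.45,0.45,0.45,0.45,0.45,0.45,0.45,0.45,0.45]

```text
t: 17.98
eef_pos: [464.6, 243.2, 295.6]
tcp_rot: [-0.096, 0.7, 0.097, 0.701]
ft_force: [0.6, 0.4, 0.5]
width: 42.4
```

Request:
send_rows:
  linear:
    - [0,-0.08,0]
    - [0,-0.16,0]
    - [0,-0.24,0]
    - [0,-0.32,0]
    - [0,-0.4,0]
    - [0,-0.47,0]
    - [0,-0.52,0]
    - [0,-0.55,0]
    - [0,-0.55,0]
    - [0,-0.55,0]
  turn:
    - [0,0,0]
    - [0,0,0]
    - [0,0,0]
    - [0,0,0]
    - [0,0,0]
    - [0,0,0]
    - [0,0,0]
    - [0,0,0]
    - [0,0,0]
    - [0,0,0]
  jaw: [0.45,0.45,0.45,0.45,0.45,0.45,0.45,0.45,0.45,0.45]

```text
t: 18.82
eef_pos: [464.0, 22.7, 295.3]
tcp_rot: [-0.095, 0.7, 0.096, 0.701]
ft_force: [-1.1, -0.3, -0.6]
width: 42.5
```

```bash
python3 - <<'E'
from st import *
s=manip.sense(); print(s['t'],s['eef_pos'],s['ft_force'])
im2,d2=cap('side','side13');im,d=cap('top','top13')
cv2.imwrite('pics/b13.png',np.hstack([cv2.resize(im2[100:250,220:370],None,fx=2.6,fy=2.6),cv2.resize(im[160:270,150:260],None,fx=3.545,fy=3.545,interpolation=cv2.INTER_CUBIC)]))
C=cloud('side',d2); L=C-HINGE; f=-(L@EX); y=L@EY; z=L[...,2]
m=(np.abs(y)<100)&(z>20)&(z<172)&(np.abs(f)<60)&(d2>0)
q=np.c_[f[m],z[m],y[m]]
k=(np.abs(q[:,2])>60); h=np.polyfit(q[k,1],q[k,0],1); print('lid angle',np.pi/2-np.arctan(h[0]))
k=(np.abs(q[:,2])<14)&(q[:,0]<-22); print('bar',k.sum(),q[k].mean(0))
C=cloud('top',d)[:, :].reshape(-1,3); C=C[(d.ravel()>0)]
r=np.linalg.norm(C[:,:2]-[464.8,331],axis=1)
for a,b in((85,100),(54,66)):
    k=C[(r<33)&(C[:,2]>a)&(C[:,2]<b)]; print(a,len(k),k.mean(0),(k.min(0)+k.max(0))/2,np.ptp(k,axis=0),np.median(k[:,2]))
for n in('top','side'):
    a=cv2.imread(f'pics/{n}0.png').astype(int); b=cv2.imread(f'pics/{n}13.png').astype(int); cv2.imwrite(f'pics/diff_{n}.png',np.clip(np.abs(a-b).sum(2),0,255).astype(np.uint8))
E
```

```text
18.8167 [464.016  22.747 295.291] [-1.114 -0.268 -0.617]
lid angle 1.5803975754945607
bar 58 [-33.43  164.701  -0.379]
85 38 [464.901 330.815  92.56 ] [465.926 330.809  92.232] [19.65  20.153 12.493] 92.87153488008221
54 146 [465.356 329.417  59.282] [464.187 330.65   59.53 ] [50.575 51.228 10.856] 59.23709856175799
```

View pics/b13.png

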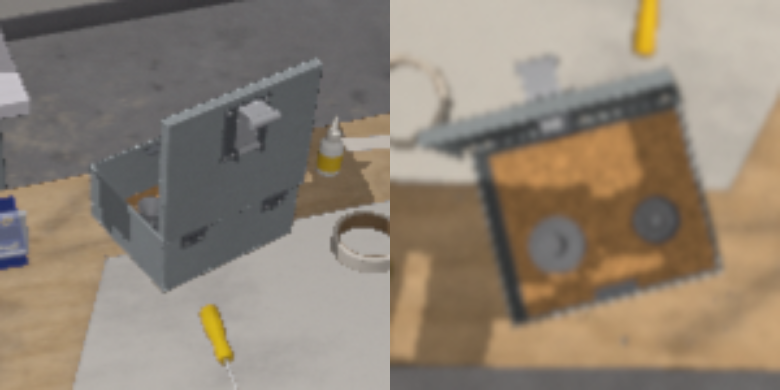

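View pics/side13.png

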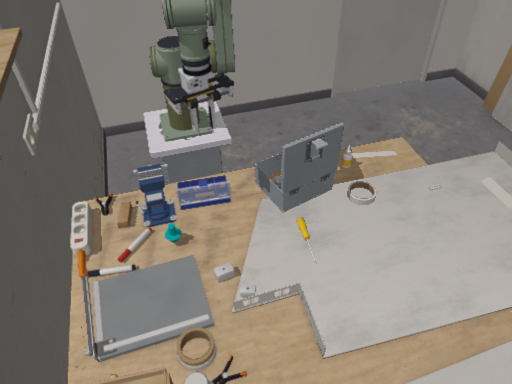

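The cone sits in the larger cup. Its stem top measures 92.9 mm and its rim 59.2 mm, against 93 and 59 when home. The lid is at 1.58 rad, the paddle is down, and nothing else has shifted in view. I'll hand it in.

```bash
python3 - <<'E'
from st import *
print(manip.sense()['joint_vel']); print(order.finish_job())
E
```

```text
[ 0.013  0.003 -0.005 -0.001 -0.002 -0.001]
the job is handed in; nothing more can be done
None
```

I handed the job in at about 19 s of the 58 s allowed. The lid is open, the cone is in the larger (left-hand) cup and the paddle is back down. No verdict was reported.

**What I did:** I pinched the paddle bar on its two ends, lifted the paddle to about 0.5 rad and swung the lid up along its arc. I then gripped the cone by its stem and lowered it into the cup until I felt about 10 N of seating force. I unloaded that, opened the jaws and backed the arm away.

**Last checks:**

| Check | Measured | Expected |
|---|---|---|
| Lid angle | 1.58 rad, the same as after I let go of the paddle | 1.3 rad or more |
| Paddle bar | within about 5 mm of its down position | down position |
| Cone stem top height | 92.9 mm | 93 mm fully home |
| Cone rim height | 59.2 mm | 59 mm fully home |
| Cone stem position | within about 1 mm of the cup axis | 6 mm or less |

The bystanders visible in the last side view look unmoved, judged by eye only. The arm stood clear of everything, with wrist force down to noise level.

**What disagreed:**
- **Bar grip:** by the end of the swing the jaws had closed from 35.9 to 33.7 mm, narrower than the 36 mm bar, so the pads had probably slipped partly off it. The lid still stopped at 1.58 rad rather than the 1.65 I aimed for.
- **Cup position:** finding the cup by its colour in the image gave a point about 2 mm from the one worked out from the case geometry. I used a point almost at the geometric one, and the seated cone confirmed it.

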